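# Take the lockout block off a gas valve and shift its gated lever to supply

### The arm

A 6-joint arm with a two-finger parallel gripper is mounted at the origin on a cart in front of the work surface, level with it; the furniture and walls round the work are solid. World frame = base frame: x ahead of the robot, y to its left, z up, the work surface at z = 0. Lengths are in m, angles in rad, forces in N, time in s.
With the tool pointing down it reaches from about 0.35 to 0.775 m from the base axis. Payload 5.5 kg.
Tool frame: the origin (TCP) lies at the very end of the fingers, on their centre line; the grasp point (between the pads) lies env.hold_point_z behind it (env.hold_point_z is the distance from the TCP to the grasp point, in m); z points along the fingers, y is the line along which they close (so a half turn about z gives the same grasp; the last joint's range is limited). The gripper opens to 85 mm and grips with 20 to 120 N. Pads are 22 mm wide; open, the fingers measure 114 mm over their backs; the gripper's body (76 mm by 85 mm) begins 54 mm behind the grasp point. The pads swing forward as they close: fully open they stand 13 mm farther back than shut.
Start: joints at [1.033, 0.313, 0.046, 1.304, 0, 1.431], TCP at [0.223, 0.53, 0.231] pointing down, gripper open.
Joint ranges: [-2.76, 2.76], [-0.86, 1.69], [-1.03, 1.26], [-2.2, 2.34], [-1.47, 1.5], [-3.14, 3.14]. Speed limits (rad/s): [2.57, 2.57, 3.14, 3.14, 3.14, 3.14].

### API

Orientations are given as a unit quaternion [w, x, y, z].
In Python, from workcell import env gives the robot as it stands.
- The arm moves only by the tool carry_out, never from a script. Its argument "steps" is a list of rows, each a list of 3 entries, a list of its own where there are three numbers: the turn, a rotation vector about the tool's x, y, z in degrees, then the shift along the tool's x, y, z in cm, then the closure in counts, from 0 (fully open) to 255 (shut). A call has exactly 8 rows; each row is the pose to reach, as a shift and turn from the pose commanded when the call began, along the tool's axes at that moment; what a row does not reach only later rows make up. A row lasts 1/8 s, in which the tool goes at most 62.5 mm and 10.7 degrees, less where a joint would pass 70% of its speed; a pose out of reach is approached as far as the arm can. A call with a gripper value outside its range is refused whole. The fingers move at their own pace and stop on an object; "force" is the grip in N (left out, the last holds). Time passes only in rows, so rows that repeat a pose let the fingers close, or fill a call up. It gives the time, the measured TCP pose, the force, the opening and the grip force at its end, in the units of the state.
- env.get_state(): the state, without advancing time (a new reading comes with each control period).
- env.read_camera(name): name is "scene" or "top"; returns (picture, depth): 480x640x3 uint8, red, green, blue; 480x640 float32, m along the optical axis (not along the pixel's ray), 0 where there is no reading.
- env.get_calibration(name): a dict with "fx", "fy", "cx", "cy" (pixels), "D" ([k1, k2, p1, p2, k3] as OpenCV has them; the pictures are not rectified), "origin" and "orientation" of the camera in the world. Camera axes: x right, y up, looking along -z (the intrinsics and any distortion apply to the point x, -y, -z); pixel columns grow to the right and rows downward; lengths in m; the calibration is good to about 2 mm. A picture is of the moment at which its call begins. get_calibration takes no time and is no camera call.
- env.hand_in(): hands the job in; it is judged then, once.
The state is a dict: "clock": time; "joint_pos": joint angles; "qvel": joint speeds; "tau": joint torques, N m; "tcp_pos": TCP position; "orientation": TCP orientation; "wrist_force": force on the tool from outside, world axes, zero at the start; "ft_torque": the same for the moment, N m; "finger_gap": finger opening in m; "grip_force": force on a finger pad.
Only numpy, scipy, OpenCV 4.12 (cv2) and the standard library are available. Lean on these libraries where they do the work, as an engineer would, in place of code of your own. Each camera call takes 0.05 s, during which the arm holds its last target. There are 200 camera calls.

### The job

Bring the bench gas valve back into service. Draw the off-white L-shaped lockout block out of the valve's zigzag gate and press it fully home in its own L-shaped cutout in the foam tray, flange flat on the foam, and let go. Then lead the lever through the gate in order: leave it at the left end of the middle lane (vent, two dots) for at least a second, then take it on to the right end of the top lane (supply, three dots) and leave it there; do not shift or knock over the bottles, the timer, the tip box or the notebook.

Things in the scene. Friction and masses are not known exactly. Their poses are not given: they have to be found in the camera images.
- valve: Housing of the gas valve, fixed to the bench: a white sheet-metal wedge, 137 x 150 mm on the bench, 70 mm high in front (toward the robot), 145 mm behind; brass fittings stick 28 mm out of its left flank. Origin on the bench, 100 mm under the gate's centre; x points to its back, y to its left, z up.
- panel: The valve's steel gate panel, sloping 30 degrees. Origin: gate centre on its top face, 100 mm above the bench. x up the slope (away from the robot), y left, z square out of it, 30 degrees from vertical, leaning to the robot. x -58 to 88, y +-70 mm; gauge at x 62, 38 mm wide, 10 high. Slot lanes 16 mm wide, plate 6 thick. Cross lanes' centre lines: x -24 (bottom), 0 (middle), 24 (top), y -24 to 24.
- isolate (a point): Left end of the gate's bottom lane (one dot beside it), on the panel's face at panel x -24, y 24 mm; the lever starts here. The bottom and middle lanes are joined only at their right ends (y -24): the lever goes right, then up the slope.
- vent (a point): Left end of the gate's middle lane (two dots), at panel x 0, y 24 mm. The middle and top lanes are joined only at their left ends (y 24): from here the lever goes up the slope, then right.
- supply (a point): Right end of the gate's top lane (three dots), at panel x 24, y -24 mm.
- lever_slope (a joint): Angle of the lever up (+) or down (-) the slope, rad, 0 when it stands square to the panel. Lanes: bottom about -0.26, middle 0, top +0.26, each with +-0.03 play. Starts near -0.26. Friction about 0.13 N m holds the lever wherever it is left; no spring.
- lever_side (a joint): Angle of the lever to the left (+) or right (-), rad. Lane ends: left about +0.26, right about -0.26 (hard stops near +-0.29). Starts at the left end of the bottom lane, 0.20 to 0.285.
- knob (a point): Centre of the lever's black ball knob, 26 mm across, on a 10 mm shaft. The lever's pivot is on the panel's z axis, 90 mm under its face; the knob is 150 mm from the pivot: in the panel frame at (150 cos(side) sin(slope), 150 sin(side), 150 cos(side) cos(slope) - 90) mm. So the shaft crosses the panel at about (90 tan(slope), 90 tan(side)).
- lock_block: Loose off-white plastic lockout block, 0.06 to 0.11 kg, standing in the gate's bottom lane, its axes those of the panel; draw it out along its z. Origin: on the flange's underside. L-shaped flange 3 mm thick: x -14 to 6, y -23 to 21, and x 6 to 18, y -23 to -3 mm. Shank under it, 16 mm deep, lower 5 mm tapered by 2: limbs x -10.5 to 2.5, y -19.5 to 21, and x -10.5 to 16, y -19.5 to -6.5.
- tab (a point): Middle of the top edge of the block's upright grip tab, 27 mm above the block's origin. The tab is 12 mm thick (block x -6 to 6), 32 mm long (block y -18 to 14) and rises 24 mm from the flange. Grip it across its 12 mm thickness; the lever's knob stands beside its +y end.
- foam_tray: Grey tray, fixed to the bench, 155 (x) x 115 (y) mm, rim 34 mm high, filled with dark foam to 30 mm. Origin on the bench under its centre. Stands right of the valve or far left. Besides the empty L-shaped cutout it holds, fixed, a flush spanner at y 38 mm and a mirror-image block, already home, its tab at x -55, y -16, top 57 mm above the bench.
- cutout (a point): Where the block's origin belongs when it is home: at the foam's top, 30 mm above the bench, at tray x 14, y -14 mm. Axes are the tray's, and the seated block's. The cutout has the shank's L shape, 1.5 mm wider all round, 18 mm deep. Two springy foam ribs 8 mm down grip the long limb from both sides in x, so the last 10 mm need a push of some 5 to 10 N.
- amber_bottle: Brown glass bottle with a black cap, 56 mm across, 120 mm high; origin under its centre. Bystander: leave it where it stands.
- wash_bottle: White wash bottle with a spout, 92 x 64 mm, 168 mm high; origin under it, 14 mm in its -x from the body's axis. Bystander: leave it where it stands. Left of it and behind the tray's right-hand place, an instrument over 400 mm high begins at x 0.625 m.
- white_bottle: White plastic bottle, 42 mm across, 85 mm high, in front of the valve; origin under its centre. Bystander: leave it where it stands. In front of it a fixed service duct 130 mm high runs along the whole bench edge (x 0.30 to 0.36 m, plugs to 0.40).
- timer: White lab timer, 70 x 64 x 20 mm, at the back on the far left; origin under its centre. Bystander: leave it where it lies.
- tip_box: Blue pipette tip box with a clear lid, 100 x 70 x 58 mm; origin under its centre. Bystander: leave it where it stands.
- lab_book: Black notebook, 210 x 153 x 16 mm, a pen on it; origin under its centre. Bystander: leave it where it lies. Between it and the robot stand fixed bottles of the room, up to 200 mm high (x 0.37 to 0.51, y 0.00 to 0.33 m): pass over them.

How it is judged:
By the outcome, as a careful person would: the job done as asked, in the order asked, and still so for the second after the job is handed in, with the robot touching nothing.
It also fails if it takes over 66 s, if anything falls off the work surface, if the arm or the gripper's body presses on something with over 40 N, if the wrist force passes 120 N, or if a joint passes its speed limit or range.

## Working session

There is one attempt and no reset: what is moved stays moved. The work goes in short steps, Python scripts to look and compute and a tool call to move; the robot and the scene stay as the last step left them, time stands still between calls to the robot, and variables do not carry over. Pictures are saved under pics/ and viewed, at most 10 in all, crops included, and the job is handed in when it is done.

Besides the shell and the picture viewer there is one more tool, called after "Call:" by a JSON object that holds its "method" and its "body", one argument or row to a line. carry_out: Moves the arm, as the interface text tells. Its arguments: {"type":"object","properties":{"steps":{"type":"array","items":{"type":"array"}},"force":{"type":"number"}},"required":["steps"]}

```bash
ls; mkdir -p pics; cat > h.py <<'E'
import numpy as np,cv2
from scipy.spatial.transform import Rotation as R
from workcell import env
def q2R(q): return R.from_quat([q[1],q[2],q[3],q[0]]).as_matrix()
def cam(name):
    c=env.get_calibration(name); K=np.array([[c['fx'],0,c['cx']],[0,c['fy'],c['cy']],[0,0,1.]])
    return K,np.array(c['D'],float),np.array(c['origin']),q2R(c['orientation'])
F=np.diag([1,-1,-1.])
def unproj(name,depth):
    K,D,o,Rm=cam(name); v,u=np.mgrid[:480,:640]
    p=cv2.undistortPoints(np.stack([u,v],-1).reshape(-1,1,2).astype(float),K,D).reshape(480,640,2)
    P=np.dstack([p*depth[...,None],depth])@F.T@Rm.T+o
    P[depth<=0]=np.nan
    return P
def proj(name,pts):
    K,D,o,Rm=cam(name); pc=(np.atleast_2d(pts)-o)@Rm@F
    return cv2.projectPoints(pc,np.zeros(3),np.zeros(3),K,D)[0].reshape(-1,2)
E
python3 - <<'E'
from h import *
for n in('scene','top'):
    im,d=env.read_camera(n); cv2.imwrite(f'pics/{n}0.png',im[...,::-1]); np.save(f'{n}0.npy',d)
    print(n,cam(n)[2],cam(n)[3][:,2],(d>0).mean())
print(env.get_state(),env.hold_point_z)
E
```

```text
pics
scene [-0.51975419 -0.76879151  1.2067584 ] [-0.62187415 -0.44290534  0.64583853] 0.9206022135416667
top [-0.77147607  0.28679315  1.8308721 ] [-0.59683791  0.15632751  0.78698553] 0.9909798177083333
{'clock': 0.1, 'joint_pos': array([1.03338335e+00, 3.13907300e-01, 4.51126588e-02, 1.30362200e+00,
       3.61564614e-06, 1.43119617e+00]), 'qvel': array([ 0.00079719, -0.00164414,  0.00419426, -0.00044893,  0.00128182,
       -0.00090854]), 'tau': array([ 2.81427769e-03, -4.81724417e+01,  2.99244350e+01,  1.27424259e-02,
       -1.36759973e-04,  1.58534374e-05]), 'tcp_pos': array([0.22252961, 0.52970085, 0.2305165 ]), 'orientation': array([-2.70741358e-04,  1.97597357e-01,  9.80282933e-01, -7.63582093e-04]), 'wrist_force': array([-0.69522006, -0.94114582, -0.08773421]), 'ft_torque': array([-0.04311177, -0.01671296,  0.04319187]), 'grip_force': 0.0, 'finger_gap': 0.0857059521665333} 0.0187
```

View pics/scene0.png

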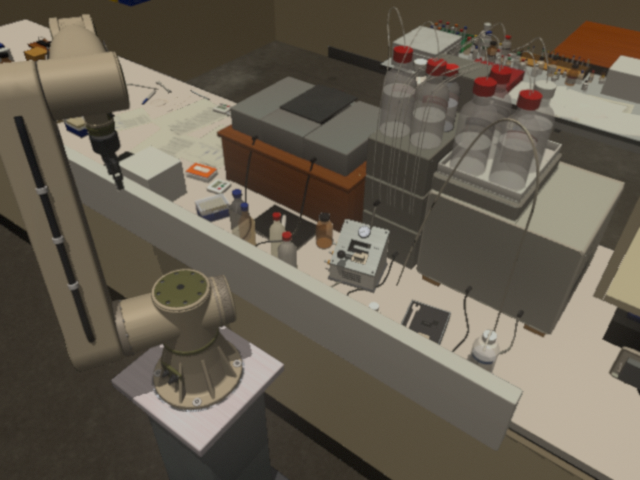

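View pics/top0.png

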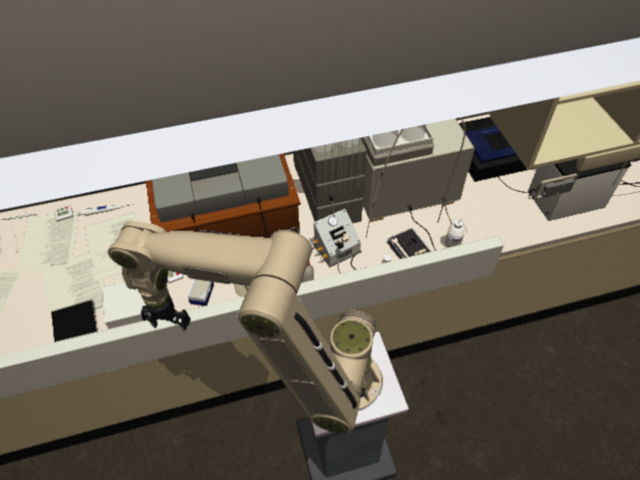

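Scene view: valve at about (360,250), tray at (427,322), knob at (341,256). Top view: valve at (337,237), tray at (409,243). I'll enlarge both and extract points.

```bash
python3 - <<'E'
from h import *
im=cv2.imread('pics/scene0.png'); t=cv2.imread('pics/top0.png')
a=cv2.resize(im[205:355,320:460],(560,600),interpolation=cv2.INTER_CUBIC)
b=cv2.resize(t[195:275,300:440],None,fx=4,fy=4,interpolation=cv2.INTER_CUBIC)
cv2.imwrite('pics/c1.png',a);cv2.imwrite('pics/c2.png',b)
P=unproj('scene',np.load('scene0.npy'))
for nm,n,(u0,v0,u1,v1) in(('valve','scene',(325,210,395,290)),('tray','scene',(395,295,455,350)),('valve','top',(305,205,365,268)),('tray','top',(385,225,430,262))):
    Q=unproj(n,np.load(n+'0.npy'))[v0:v1,u0:u1].reshape(-1,3);Q=Q[~np.isnan(Q[:,0])]
    if nm=='valve':
        best=0;rng=np.random.default_rng(0)
        S=Q[(Q[:,2]>.05)&(Q[:,2]<.15)]
        for _ in range(3000):
            a3=S[rng.choice(len(S),3,False)]; nn=np.cross(a3[1]-a3[0],a3[2]-a3[0]); l=np.linalg.norm(nn)
            if l<1e-5: continue
            nn/=l; nn*=np.sign(nn[2])
            if abs(nn[2]-.866)>.06: continue
            m=abs((S-a3[0])@nn)<.002
            if m.sum()>best: best=m.sum();M=m
        I=S[M];c=I.mean(0);nn=np.linalg.svd(I-c)[2][2];nn*=np.sign(nn[2])
        print(n,'panel n',nn,'tilt',np.degrees(np.arccos(nn[2])),'yaw',np.degrees(np.arctan2(-nn[1],-nn[0])),best,c)
        # in-plane rectangle
        yl=np.array([nn[1],-nn[0],0]);yl/=np.linalg.norm(yl); xu=np.cross(yl,nn)
        if xu[0]<0: xu=-xu;yl=-yl
        print(' ext x',np.percentile((I-c)@xu,[0,1,99,100]),'y',np.percentile((I-c)@yl,[0,1,99,100]),'xu',xu,'yl',yl)
        r=cv2.minAreaRect(np.c_[(I-c)@xu,(I-c)@yl].astype(np.float32));cc=np.array(r[0]);print(' rect',r, 'centre world',c+cc[0]*xu+cc[1]*yl)
    else:
        S=Q[(Q[:,2]>.022)&(Q[:,2]<.05)]
        print(n,'tray',cv2.minAreaRect(S[:,:2].astype(np.float32)),np.median(S[:,2]),len(S))
    print(' bench z',np.median(Q[abs(Q[:,2])<.015][:,2]))
E
```

```text
scene panel n [-0.47532577 -0.10555307  0.87345519] tilt 29.137328595259703 yaw 12.52020675333453 726 [ 0.54750002 -0.12958454  0.10557465]
 ext x [-0.07202767 -0.06855843  0.0770314   0.07907076] y [-0.06730829 -0.06543185  0.07421675  0.07689262] xu [0.85268409 0.18935104 0.48690455] yl [-0.21678392  0.97621961  0.        ]
 rect ((0.0036708861589431763, 0.004017099738121033), (0.1492883712053299, 0.14219753444194794), 1.899307131767273) centre world [ 0.54975928 -0.12496788  0.10736202]
 bench z 0.0020487975794118984
scene tray ((0.4747118055820465, -0.39488938450813293), (0.12992648780345917, 0.11454017460346222), 11.680824279785156) 0.030907209037626115 1195
 bench z 0.001195854616124703
top panel n [-0.5271791  -0.12532517  0.84046166] tilt 32.811098527734615 yaw 13.372577211886487 289 [ 0.54916501 -0.11662115  0.11100059]
 ext x [-0.07865495 -0.07649745  0.06970096  0.07094836] y [-0.07663197 -0.07492978  0.06675064  0.06839829] xu [0.81767395 0.1943839  0.54187102] yl [-0.23128229  0.97288669  0.        ]
 rect ((-0.003115631639957428, -0.003165893256664276), (0.14842310547828674, 0.1450800597667694), 1.125788927078247) centre world [ 0.54734966 -0.12030683  0.10931232]
 bench z 0.002732566872055475
top tray ((0.4744969308376312, -0.406298965215683), (0.1426582634449005, 0.16224974393844604), 1.5890814065933228) 0.03231721874774118 683
 bench z 0.0030459115587683216
```

View pics/c1.png

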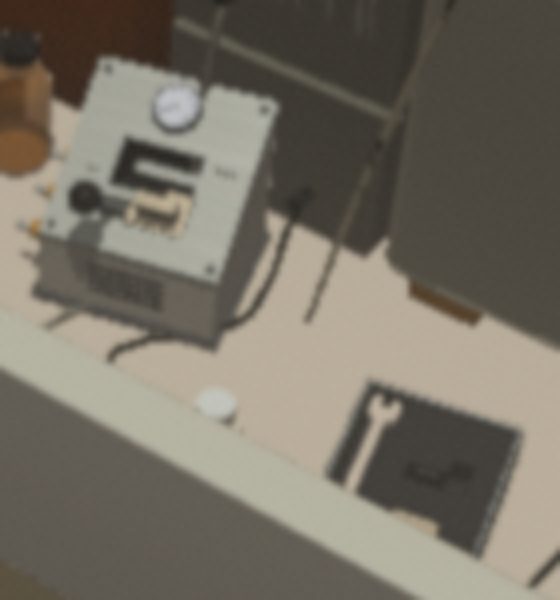

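View pics/c2.png

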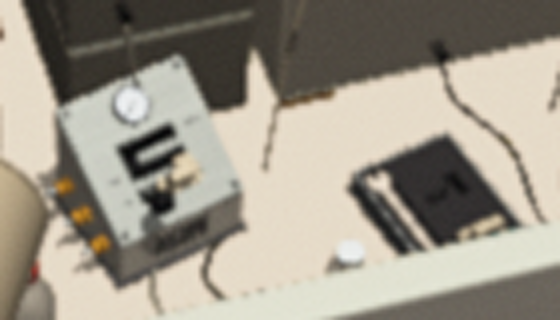

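The crops show the gate, with the knob at about (341,254) in the scene picture. The block's tab is right of the knob, and the L cutout sits right of centre in the tray. Next I'll fit model edges in both views.

```bash
cat > fit.py <<'E'
from h import *
from scipy.optimize import minimize
from scipy.ndimage import map_coordinates
def seg(*p,n=60):
    p=np.array(p,float); return np.vstack([a+(b-a)*np.linspace(0,1,n)[:,None] for a,b in zip(p[:-1],p[1:])])
def panelT(q):
    x,y,a=q; Rz=R.from_euler('z',a).as_matrix(); Ry=R.from_euler('y',-np.pi/6).as_matrix()
    return Rz@Ry,np.array([x,y,.1])
def trayT(q): return R.from_euler('z',q[2]).as_matrix(),np.array([q[0],q[1],0])
mm=1e-3
panel=np.vstack([seg((-58,70,0),(88,70,0),(88,-70,0),(-58,-70,0),(-58,70,0),n=100),
 seg((32,-32,0),(32,32,0),(-8,32,0),n=80),seg((16,-32,0),(32,-32,0)),seg((16,-32,0),(16,16,0),(8,16,0),(8,-32,0))])*mm
def L(z): return seg((2.5+1.5,22.5,z),(4,-5,z),(17.5,-5,z),(17.5,-21,z),(-12,-21,z),(-12,22.5,z),(4,22.5,z),n=40)+np.array([14,-14,0])
tray=np.vstack([seg((-10,57.5,34),(77.5,57.5,34),(77.5,-57.5,34),(-10,-57.5,34),n=100),L(30)])*mm
def edge(im,blur=1.0):
    g=cv2.GaussianBlur(cv2.cvtColor(im,cv2.COLOR_RGB2GRAY).astype(np.float32),(0,0),blur)
    return np.minimum(np.hypot(cv2.Sobel(g,-1,1,0)/8,cv2.Sobel(g,-1,0,1)/8),25)
def score(q,T,M,name,G):
    Rm,t=T(q); uv=proj(name,M@Rm.T+t)
    return map_coordinates(G,[uv[:,1],uv[:,0]],order=1).mean()
def fit(T,M,q0,name,im):
    best=None
    for blur in(2.5,1.0):
        G=edge(im,blur); rs=[]
        for dx in(-.006,0,.006):
            for dy in(-.006,0,.006):
                for da in(-.06,0,.06):
                    s=np.array(q0)+[dx,dy,da]
                    r=minimize(lambda q:-score(q,T,M,name,G),s,method='Nelder-Mead',options=dict(initial_simplex=s+np.vstack([np.zeros(3),np.diag([.004,.004,.04])]),xatol=1e-5))
                    rs.append((r.fun,r.x))
        best=min(rs,key=lambda r:r[0]); q0=best[1]
    return best
E
python3 - <<'E'
from fit import *
for n in('scene','top'):
    im=cv2.imread(f'pics/{n}0.png')[...,::-1].copy()
    big=cv2.resize(im,None,fx=4,fy=4,interpolation=cv2.INTER_CUBIC)[...,::-1].copy()
    for T,M,q0 in((panelT,panel,(.54,-.128,.22)),(trayT,tray,(.477,-.40,.2 if n=='scene' else .2))):
        f,q=fit(T,M,q0,n,im); print(n,f,q[:2],np.degrees(q[2]))
        Rm,t=T(q)
        for u,v in proj(n,M@Rm.T+t): cv2.circle(big,(int(u*4+2),int(v*4+2)),1,(0,0,255),-1)
    cv2.imwrite(f'pics/f_{n}.png',big[205*4:355*4,320*4:470*4] if n=='scene' else big[195*4:275*4,300*4:440*4])
    P=unproj(n,np.load(n+'0.npy'))
E
```

```text
Traceback (most recent call last):
  File "fit.py", line 29, in fit
    r=minimize(lambda q:-score(q,T,M,name,G),s,method='Nelder-Mead',options=dict(initial_simplex=s+np.vstack([np.zeros(3),np.diag([.004,.004,.04])]),xatol=1e-5))
  File "fit.py", line 29, in <lambda>
    r=minimize(lambda q:-score(q,T,M,name,G),s,method='Nelder-Mead',options=dict(initial_simplex=s+np.vstack([np.zeros(3),np.diag([.004,.004,.04])]),xatol=1e-5))
                         ~~~~~^^^^^^^^^^^^^^
  File "fit.py", line 19, in score
    Rm,t=T(q); uv=proj(name,M@Rm.T+t)
                  ~~~~^^^^^^^^^^^^^^^
  File "h.py", line 16, in proj
    K,D,o,Rm=cam(name); pc=(np.atleast_2d(pts)-o)@Rm@F
             ~~~^^^^^^
  File "h.py", line 6, in cam
    c=env.get_calibration(name); K=np.array([[c['fx'],0,c['cx']],[0,c['fy'],c['cy']],[0,0,1.]])
ValueError: time passes only in moves, steps and waits
```

```bash
sed -i 's/^def cam(name):/import functools\n@functools.lru_cache(None)\ndef cam(name):/' h.py
cat > run.py <<'E'
from fit import *
for n in('scene','top'):
    im=cv2.imread(f'pics/{n}0.png')[...,::-1].copy()
    big=cv2.resize(im,None,fx=4,fy=4,interpolation=cv2.INTER_CUBIC)[...,::-1].copy()
    for T,M,q0 in((panelT,panel,(.54,-.128,.22)),(trayT,tray,(.477,-.40,.2))):
        f,q=fit(T,M,q0,n,im); print(n,f,q[:2],np.degrees(q[2]))
        Rm,t=T(q)
        for u,v in proj(n,M@Rm.T+t): cv2.circle(big,(int(u*4+2),int(v*4+2)),1,(0,0,255),-1)
    cv2.imwrite(f'pics/f_{n}.png',big[205*4:355*4,320*4:470*4] if n=='scene' else big[195*4:275*4,300*4:440*4])
E
python3 run.py
```

```text
scene -20.977066040039062 [ 0.53896818 -0.1257943 ] 14.233362670700297
scene -13.966700553894043 [ 0.45889583 -0.40061073] 13.07468047735954
top -23.104225158691406 [ 0.53808095 -0.1261628 ] 13.130218920683344
top -14.964384078979492 [ 0.53646016 -0.40574689] -64.2702208444751
```

View pics/f_scene.png

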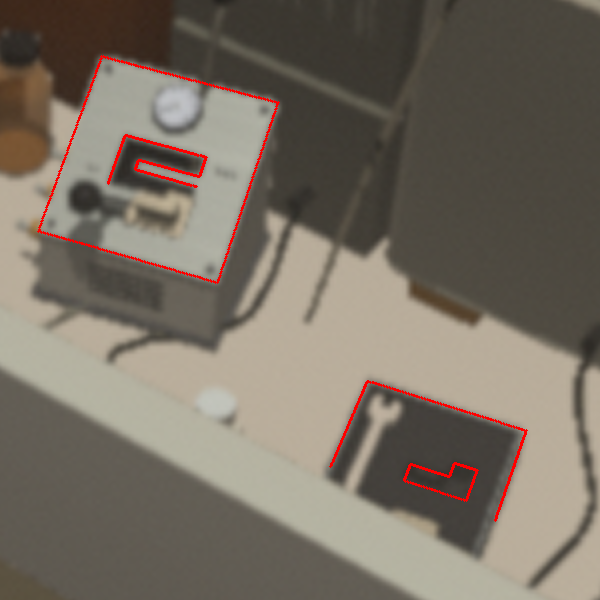

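The scene fit is tight on the panel, gate, tray and cutout. I'll restart the top-view tray fit from it, and also place the knob and the block in the gate.

```bash
cat > run2.py <<'E'
from fit import *
im=cv2.imread('pics/top0.png')[...,::-1].copy()
big=cv2.resize(im,None,fx=6,fy=6,interpolation=cv2.INTER_CUBIC)[...,::-1].copy()
tr2=np.vstack([seg((10,57.5,34),(77.5,57.5,34),(77.5,-57.5,34),(25,-57.5,34),n=80),L(30)])*mm
f,q=fit(trayT,tr2,(.459,-.4006,.228),'top',im);print('top tray',f,q[:2],np.degrees(q[2]))
Rm,t=trayT(q)
for u,v in proj('top',tr2@Rm.T+t): cv2.circle(big,(int(u*6+3),int(v*6+3)),1,(0,0,255),-1)
f,q=fit(panelT,panel,(.5385,-.126,.238),'top',im);Rm,t=panelT(q)
for u,v in proj('top',panel@Rm.T+t): cv2.circle(big,(int(u*6+3),int(v*6+3)),1,(0,0,255),-1)
cv2.imwrite('pics/f_top2.png',big[200*6:270*6,305*6:435*6])
# block points from depth, in panel frame
for n,q in(('scene',(.539,-.1258,np.radians(14))),('top',(.538,-.1262,np.radians(13.4)))):
    Rm,t=panelT(q); im=cv2.imread(f'pics/{n}0.png').astype(int); P=(unproj(n,np.load(n+'0.npy'))-t)@Rm*1000
    b,g,r=im[...,0],im[...,1],im[...,2]
    inp=(abs(P[...,1])<60)&(P[...,0]>-60)&(P[...,0]<40)&(P[...,2]<75)
    cream=inp&(r-b>25)&(P[...,2]>1)
    T_=P[cream&(P[...,2]>20)]
    print(n,'cream',cream.sum(),'x',np.percentile(P[cream][:,0],[2,50,98]),'y',np.percentile(P[cream][:,1],[2,50,98]),'z',P[cream][:,2].max(), 'tab',len(T_),T_.mean(0) if len(T_) else '',np.ptp(T_,0) if len(T_) else '')
    k=inp&(r<70)&(P[...,2]>35)
    print(' knob',k.sum(),np.nanmean(P[k],0),np.percentile(P[k],[2,98],axis=0), 'plane z',np.nanmedian(P[inp&(P[...,0]>35)][:,2]))
E
python3 run2.py
```

```text
top tray -17.56327247619629 [ 0.48858012 -0.47057075] 94.04391257918715
scene cream 70 x [-33.27369353 -21.83007965  -3.58174805] y [-33.10888383 -19.78883886   7.31147951] z 34.708762296714404 tab 35 [-21.04803458 -14.65626163  28.48042946] [12.21720712 30.73369507 13.14733507]
 knob 42 [-41.77476349  27.17073331  62.14725583] [[-49.34230102  17.43151382  52.75928826]
 [-33.24451334  36.88616905  71.38124949]] plane z -0.7409262888285887
top cream 57 x [-31.88931844 -19.81239536  -2.92492098] y [-30.91488404 -13.66241148  12.0526834 ] z 57.59750928976704 tab 27 [-19.83569595 -11.17953251  29.79421948] [15.45141978 57.37668244 36.55692488]
 knob 27 [-38.7446449   35.59194209  64.09009316] [[-47.64782608  23.59747079  51.78822569]
 [-29.92756568  42.1850637   74.36055296]] plane z 1.1560167347195411
```

View pics/f_top2.png

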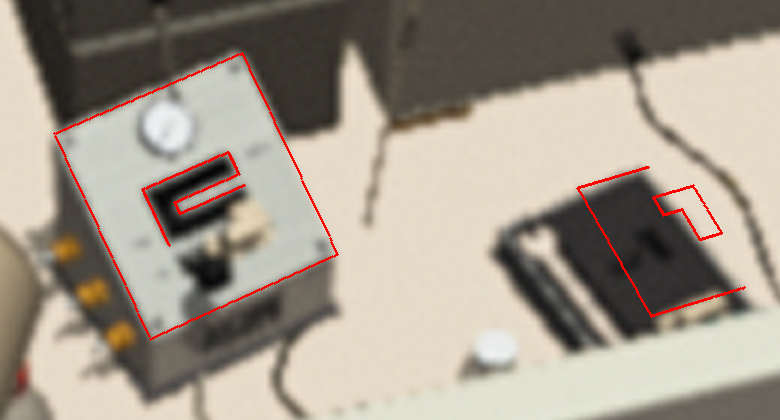

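Top-view panel fit is good; the tray fit jumped off its true place at about (640,245) in the crop. I'll bound it and set up a move helper.

```bash
cat > run3.py <<'E'
from fit import *
from scipy.optimize import differential_evolution as DE
tr2=np.vstack([seg((77.5,50,34),(77.5,-57.5,34),(30,-57.5,34),n=80),L(30)])*mm
for n,M in(('top',tr2),('top',L(30)*mm),('scene',tray),('scene',L(30)*mm)):
    im=cv2.imread(f'pics/{n}0.png')[...,::-1].copy()
    G=edge(im,1.0)
    r=DE(lambda q:-score(q,trayT,M,n,G),[(.449,.475),(-.416,-.386),(.15,.31)],seed=1,tol=1e-6,maxiter=80)
    c=trayT(r.x)[0]@[.014,-.014,0]+trayT(r.x)[1]
    print(n,len(M),r.fun,r.x[:2],np.degrees(r.x[2]),'cutout',c[:2])
P=unproj('scene',np.load('scene0.npy'));S=P[296:312,366:384].reshape(-1,3);S=S[(S[:,2]>.075)&(S[:,2]<.095)];print('white bottle top',S.mean(0))
E
python3 run3.py
cat > g.py <<'E'
from fit import *
PAN=(.5385,-.126,np.radians(13.8)); TRAY=(.459,-.4006,np.radians(13.1))
def tgt(frame,p,tiltdown=True):
    """frame 'P'/'T' , p mm in that frame; tool z=-frame z, tool y=+-frame x"""
    Rm,t=(panelT(PAN) if frame=='P' else trayT(TRAY))
    return t+Rm@(np.array(p,float)*mm),Rm@np.array([[0,-1,0],[-1,0,0],[0,0,-1.]]).T   # tool x=-y', y=-x', z=-z'
def rel(p,Rt,flip=False,cmd=None):
    s=env.get_state(); p0=s['tcp_pos'];R0=q2R(s['orientation'])
    if cmd is not None: p0,R0=cmd
    if flip: Rt=Rt@np.diag([-1,-1,1.])
    print('t',round(float(s['clock']),2),'turn',np.round(R.from_matrix(R0.T@Rt).as_rotvec(degrees=True),1),'shift cm',np.round(R0.T@(p-p0)*100,2),'F',np.round(s['wrist_force'],1),'gap',round(float(s['finger_gap'])*1000,1),'tcp',np.round(p0,4))
E
python3 - <<'E'
from g import *
s=env.get_state();print(q2R(s['orientation']).round(3))
p,Rt=tgt('P',(-20,-13,110));print(p);rel(p,Rt);rel(p,Rt,True)
E
```

```text
top 400 -12.744780540466309 [ 0.46007191 -0.39992365] 13.57246858999114 cutout [ 0.47696639 -0.41024724]
top 240 -11.160544395446777 [ 0.47235224 -0.416     ] 8.594380219557813 cutout [ 0.48828717 -0.42775066]
scene 540 -13.966699600219727 [ 0.45889439 -0.40060882] 13.075366484095511 cutout [ 0.47569867 -0.41107859]
scene 240 -5.82269287109375 [ 0.47499997 -0.41599999] 8.594384785023273 cutout [ 0.4909349  -0.42775065]
white bottle top [ 0.39477909 -0.27687743  0.08568764]
[[-0.922  0.387 -0.001]
 [ 0.387  0.922 -0.001]
 [ 0.    -0.002 -1.   ]]
[ 0.47136801 -0.15587561  0.18526279]
t 0.1 turn [  16.6  -33.1 -123.1] shift cm [-49.5  -53.56   4.6 ] F [-0.7 -0.9 -0.1] gap 85.7 tcp [0.2225 0.5297 0.2305]
t 0.1 turn [-27.9 -13.9  52.2] shift cm [-49.5  -53.56   4.6 ] F [-0.7 -0.9 -0.1] gap 85.7 tcp [0.2225 0.5297 0.2305]
```

Call:
{"method": "carry_out", "body": {
  "steps": [
    [[0,0,0],[-1.5,-1.2,-6],0],
    [[0,0,0],[-4.5,-3.5,-12],0],
    [[0,0,4],[-8,-6,-16],0],
    [[0,0,10],[-13,-8.5,-17],0],
    [[0,0,16],[-18,-11,-17],0],
    [[0,0,23],[-22,-14.5,-17],0],
    [[0,0,30],[-26,-19,-17],0],
    [[0,0,37],[-30,-23.5,-17],0]
  ],
  "force": 60
}}

```text
clock: 1.1
tcp_pos: [0.4086, 0.1955, 0.4009]
orientation: [-0.0, 0.5, 0.866, -0.0]
wrist_force: [1.0, -0.5, 0.6]
finger_gap: 0.0854
grip_force: 0.0
```

```bash
sed -i 's/^PAN=.*/PAN=(.5385,-.126,np.radians(13.7)); TRAY=(.4595,-.4003,np.radians(13.3))/' g.py
python3 - <<'E'
from g import *
p,Rt=tgt('P',(-20,-13,150));print(p);rel(p,Rt,True);s=env.get_state();print(s['joint_pos'],q2R(s['orientation']).round(3))
E
```

```text
[ 0.45188499 -0.16049516  0.21990381]
t 1.1 turn [-29.8  -4.3  15.9] shift cm [-32.99 -14.04  18.1 ] F [ 1.  -0.5  0.6] gap 85.4 tcp [0.4086 0.1955 0.4009]
[ 2.68674620e-01  8.32272528e-02  1.71964256e-01  1.66005015e+00
 -5.74154010e-06  1.31589430e+00] [[-0.5    0.866 -0.   ]
 [ 0.866  0.5   -0.   ]
 [ 0.    -0.001 -1.   ]]
```

Call:
{"method": "carry_out", "body": {
  "steps": [
    [[0,0,4],[-5.5,-2.3,0],130],
    [[0,0,8],[-11,-4.6,0],130],
    [[-5,-1,12],[-16.5,-7,1],130],
    [[-10,-2,16],[-22,-9.4,3],130],
    [[-16,-2,16],[-26.5,-11.3,7],130],
    [[-22,-3,16],[-30,-12.8,11.5],130],
    [[-28,-4,16],[-33,-14,15],130],
    [[-29.8,-4.3,15.9],[-33,-14,16.1],130]
  ]
}}

```text
clock: 2.1
tcp_pos: [0.451, -0.1595, 0.2366]
orientation: [0.158, 0.598, 0.759, 0.204]
wrist_force: [0.1, 0.1, -0.4]
finger_gap: 0.0417
grip_force: 0.0
```

```bash
python3 - <<'E'
from g import *
p,Rt=tgt('P',(-20,-13,40));rel(p,Rt,True);s=env.get_state();print(s['joint_pos'])
for n in('scene','top'):
    im,d=env.read_camera(n); cv2.imwrite(f'pics/{n}1.png',im[...,::-1]); np.save(f'{n}1.npy',d)
a=cv2.resize(cv2.imread('pics/scene1.png')[190:310,300:430],None,fx=4,fy=4,interpolation=cv2.INTER_CUBIC)
b=cv2.resize(cv2.imread('pics/top1.png')[170:290,280:350],None,fx=4,fy=4,interpolation=cv2.INTER_CUBIC)
cv2.imwrite('pics/d1.png',np.hstack([a,b]))
E
```

```text
t 2.1 turn [-0.1 -0.1 -0.2] shift cm [-0.15 -0.77 12.48] F [ 0.1  0.1 -0.4] gap 41.7 tcp [ 0.451  -0.1595  0.2366]
[-0.79160846 -0.16057362 -0.57347239  0.87242476  0.4435161   0.60700359]
```

View pics/d1.png

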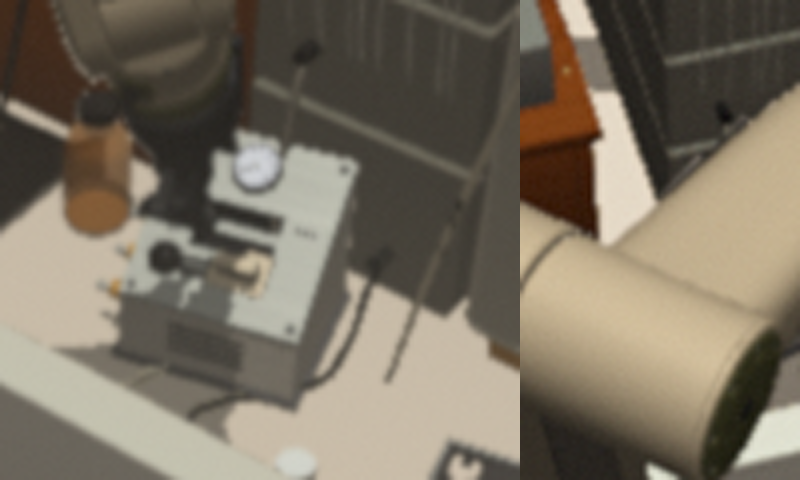

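The scene crop shows the fingers above the block (tab at about (240,262)), with the knob clear to the left at (165,257). I'll descend along the panel normal.

Call:
{"method": "carry_out", "body": {
  "steps": [
    [[0,0,0],[-0.15,-0.77,2.5],130],
    [[0,0,0],[-0.15,-0.77,5.5],130],
    [[0,0,0],[-0.15,-0.77,8.5],130],
    [[0,0,0],[-0.15,-0.77,11],130],
    [[0,0,0],[-0.15,-0.77,13],130],
    [[0,0,0],[-0.15,-0.77,14.7],130],
    [[0,0,0],[-0.15,-0.77,15.6],130],
    [[0,0,0],[-0.15,-0.77,15.9],130]
  ]
}}

```text
clock: 3.2
tcp_pos: [0.525, -0.142, 0.0989]
orientation: [0.16, 0.595, 0.761, 0.204]
wrist_force: [-1.1, 0.1, 0.2]
finger_gap: 0.0419
grip_force: 0.0
```

```bash
python3 - <<'E'
from g import *
p,Rt=tgt('P',(-20,-13,6));rel(p,Rt,True)
E
```

```text
t 3.2 turn [ 0.  -0.1  0.3] shift cm [-0.07 -0.48  0.15] F [-1.1  0.1  0.2] gap 41.9 tcp [ 0.525  -0.142   0.0989]
```

Call:
{"method": "carry_out", "body": {
  "steps": [
    [[0,0,0],[0,-0.25,0],130],
    [[0,0,0],[-0.07,-0.48,0],130],
    [[0,0,0],[-0.07,-0.48,0],130],
    [[0,0,0],[-0.07,-0.48,0],130],
    [[0,0,0],[-0.07,-0.48,0.1],130],
    [[0,0,0],[-0.07,-0.48,0.1],130],
    [[0,0,0],[-0.07,-0.48,0.1],130],
    [[0,0,0],[-0.07,-0.48,0.1],130]
  ]
}}

```text
clock: 4.2
tcp_pos: [0.5211, -0.1439, 0.0955]
orientation: [0.16, 0.595, 0.761, 0.204]
wrist_force: [-0.1, -1.0, 0.5]
finger_gap: 0.0418
grip_force: 0.0
```

```bash
python3 - <<'E'
from g import *
p,Rt=tgt('P',(-20,-13,6));rel(p,Rt,True);s=env.get_state();print(q2R(s['orientation']).round(3))
Rm,t=panelT(PAN);print('tcp in panel',Rm.T@(s['tcp_pos']-t)*1000)
E
```

```text
t 4.2 turn [ 0.  -0.1  0.2] shift cm [0.03 0.06 0.06] F [-0.1 -1.   0.5] gap 41.8 tcp [ 0.5211 -0.1439  0.0955]
[[-0.241  0.84   0.486]
 [ 0.971  0.209  0.12 ]
 [-0.001  0.5   -0.866]]
tcp in panel [-20.59204985 -13.26709004   6.64238249]
```

Settled on the tab. Closing.

Call:
{"method": "carry_out", "body": {
  "steps": [
    [[0,0,0],[0,0.05,0],170],
    [[0,0,0],[0,0.05,0],200],
    [[0,0,0],[0,0.05,0],230],
    [[0,0,0],[0,0.05,0],255],
    [[0,0,0],[0,0.05,0],255],
    [[0,0,0],[0,0.05,0],255],
    [[0,0,0],[0,0.05,0],255],
    [[0,0,0],[0,0.05,0],255]
  ],
  "force": 60
}}

```text
clock: 5.2
tcp_pos: [0.5215, -0.1439, 0.0959]
orientation: [0.16, 0.595, 0.761, 0.204]
wrist_force: [-4.5, 0.3, 5.1]
finger_gap: 0.0109
grip_force: 59.2
```

```bash
python3 - <<'E'
from g import *
s=env.get_state();Rm,t=panelT(PAN);print('tcp in panel',Rm.T@(s['tcp_pos']-t)*1000);print({k:np.round(s[k],3) for k in('wrist_force','ft_torque','finger_gap','grip_force')}, 'F panel',Rm.T@s['wrist_force'])
E
```

```text
tcp in panel [-20.05618577 -13.35201199   6.82273346]
{'wrist_force': array([-4.544,  0.34 ,  5.069]), 'ft_torque': array([0.016, 0.708, 0.054]), 'finger_gap': np.float64(0.011), 'grip_force': np.float64(59.187)} F panel [-1.21890126  1.40638214  6.55672975]
```

Call:
{"method": "carry_out", "body": {
  "steps": [
    [[0,0,0],[0,0,-0.4],255],
    [[0,0,0],[0,0,-1.0],255],
    [[0,0,0],[0,0,-1.8],255],
    [[0,0,0],[0,0,-3],255],
    [[0,0,0],[0,0,-4.5],255],
    [[0,0,0],[0,0,-6.5],255],
    [[0,0,0],[0,0,-8.5],255],
    [[0,0,0],[0,0,-10],255]
  ]
}}

```text
clock: 6.2
tcp_pos: [0.4726, -0.1562, 0.1839]
orientation: [0.161, 0.595, 0.761, 0.204]
wrist_force: [1.3, -0.4, -1.0]
finger_gap: 0.0108
grip_force: 58.5
```

```bash
python3 - <<'E'
from g import *
s=env.get_state();print({k:np.round(s[k],3) for k in('tcp_pos','wrist_force','ft_torque','finger_gap','grip_force','joint_pos')})
for n in('scene','top'):
    im,d=env.read_camera(n); cv2.imwrite(f'pics/{n}2.png',im[...,::-1]); np.save(f'{n}2.npy',d)
# block as seen, in tool frame
s=env.get_state();Rt=q2R(s['orientation'])
P=(unproj('scene',np.load('scene2.npy'))-s['tcp_pos'])@Rt*1000
im=cv2.imread('pics/scene2.png').astype(int)
m=(np.abs(P)<45).all(-1)&(im[...,2]-im[...,0]>15)
print('cream',m.sum(),np.percentile(P[m],[2,50,98],axis=0))
p,R2=tgt('T',(14,-14-2,90));rel(p,R2,True)
a=cv2.resize(cv2.imread('pics/scene2.png')[180:310,310:430],None,fx=4.6,fy=4.6,interpolation=cv2.INTER_CUBIC)
cv2.imwrite('pics/e1.png',a)
E
```

```text
{'tcp_pos': array([ 0.473, -0.156,  0.184]), 'wrist_force': array([ 1.277, -0.399, -0.952]), 'ft_torque': array([-0.105,  0.504, -0.012]), 'finger_gap': np.float64(0.011), 'grip_force': np.float64(58.496), 'joint_pos': array([-0.744, -0.094, -0.658,  0.697,  0.43 ,  0.652])}
cream 62 [[-21.0248424  -13.89413768 -22.56597408]
 [-14.83537379   0.59991323   1.34623626]
 [ -8.11832723  16.71851283   9.43597226]]
t 6.3 turn [30.1  0.   0.6] shift cm [-24.89  -9.79   5.35] F [ 0.9 -0.7 -1.4] gap 10.6 tcp [ 0.4732 -0.1568  0.1846]
```

View pics/e1.png

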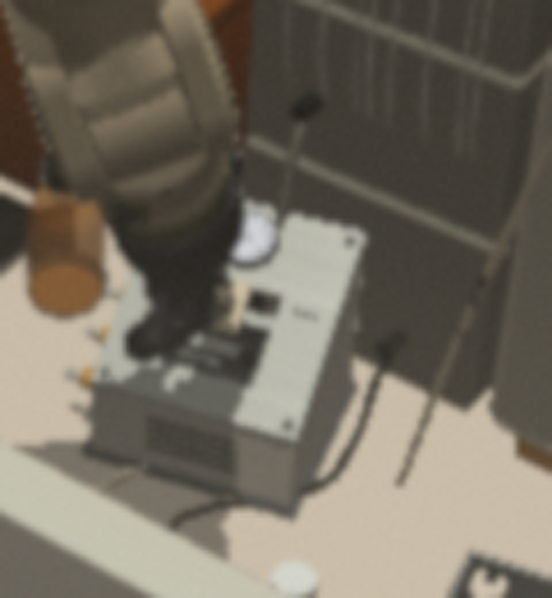

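The block is clear of the gate, held squarely. Carrying it over the tray.

Call:
{"method": "carry_out", "body": {
  "steps": [
    [[3,0,0],[-3.5,-0.7,-0.4],255],
    [[8,0,0],[-8,-1.6,-0.9],255],
    [[14,0,0],[-12.5,-2.6,-1.4],255],
    [[20,0,0.2],[-17,-3.5,-1.9],255],
    [[26,0,0.4],[-21,-4.3,-2.4],255],
    [[29,0,0.5],[-24,-5.5,-1.5],255],
    [[30.1,0,0.6],[-24.9,-7.5,1.4],255],
    [[30.1,0,0.6],[-24.9,-9,3.9],255]
  ]
}}

```text
clock: 7.3
tcp_pos: [0.4765, -0.4123, 0.1015]
orientation: [-0.002, 0.62, 0.784, 0.0]
wrist_force: [-0.5, -0.2, -0.7]
finger_gap: 0.0103
grip_force: 58.6
```

Call:
{"method": "carry_out", "body": {
  "steps": [
    [[0,0,0],[0,0,0],255],
    [[0,0,0],[0,0,0],255],
    [[0,0,0],[0,0,0],255],
    [[0,0,0],[0,0,0],255],
    [[0,0,0],[0,0,0],255],
    [[0,0,0],[0,0,0],255],
    [[0,0,0],[0,0,0],255],
    [[0,0,0],[0,0,0],255]
  ]
}}

```text
clock: 8.3
tcp_pos: [0.4761, -0.4116, 0.1036]
orientation: [-0.001, 0.62, 0.785, 0.0]
wrist_force: [-0.1, -0.4, -1.9]
finger_gap: 0.0106
grip_force: 58.6
```

```bash
python3 - <<'E'
from g import *
for n in('scene','top'):
    im,d=env.read_camera(n); cv2.imwrite(f'pics/{n}3.png',im[...,::-1]); np.save(f'{n}3.npy',d)
s=env.get_state();Rt=q2R(s['orientation']);print({k:np.round(s[k],3) for k in('wrist_force','ft_torque','finger_gap','grip_force','joint_pos')})
p,R2=tgt('T',(14,-16,60));rel(p,R2,True)
crops=[]
for n in('scene','top'):
    P=(unproj(n,np.load(n+'3.npy'))-s['tcp_pos'])@Rt*1000
    im=cv2.imread(f'pics/{n}3.png').astype(int)
    m=(np.abs(P)<40).all(-1)&(im[...,2]-im[...,0]>15)
    print(n,m.sum(),np.percentile(P[m],[2,50,98],axis=0).round(1) if m.sum() else '')
    big=cv2.resize(cv2.imread(f'pics/{n}3.png'),None,fx=4,fy=4,interpolation=cv2.INTER_CUBIC)
    # block model outline (flange underside & tab top) in tool frame: block(x,y,z)->tool (y+2, x, zt-z), origin 6 beyond TCP
    fl=np.vstack([seg((-14,-23,z),(-14,21,z),(6,21,z),(6,-3,z),(18,-3,z),(18,-23,z),(-14,-23,z),n=40) for z in(0,)]+[seg((-10.5,-19.5,-16),(-10.5,21,-16),n=30),seg((-10.5,-19.5,-16),(16,-19.5,-16),n=30)])
    for M,c in((np.c_[fl[:,1]+2,fl[:,0],6-fl[:,2]]*mm@Rt.T+s['tcp_pos'],(0,255,255)),):
        for u,v in proj(n,M): cv2.circle(big,(int(u*4+2),int(v*4+2)),1,c,-1)
    Rm,t=trayT(TRAY)
    for u,v in proj(n,tray@Rm.T+t): cv2.circle(big,(int(u*4+2),int(v*4+2)),1,(0,0,255),-1)
    u,v=(proj(n,s['tcp_pos'])[0]*4).astype(int); crops.append(big[v-280:v+280,u-195:u+195])
cv2.imwrite('pics/e3.png',np.hstack(crops))
E
```

```text
{'wrist_force': array([-0.413, -0.127, -0.518]), 'ft_torque': array([ 0.004, -0.037,  0.018]), 'finger_gap': np.float64(0.011), 'grip_force': np.float64(58.578), 'joint_pos': array([-0.84 ,  0.481, -0.022,  1.071, -0.   ,  0.498])}
t 8.4 turn [-0.1 -0.1  0. ] shift cm [-0.13  0.05  4.36] F [-0.4 -0.1 -0.5] gap 10.8 tcp [ 0.4761 -0.4116  0.1036]
scene 93 [[-20.2 -16.5 -20.4]
 [ -9.1  -7.1   1.9]
 [ 22.3  16.4  11.6]]
top 44 [[-17.7 -13.4 -33.4]
 [ 13.9  -7.1   1.2]
 [ 25.1  20.1  18. ]]
```

View pics/e3.png

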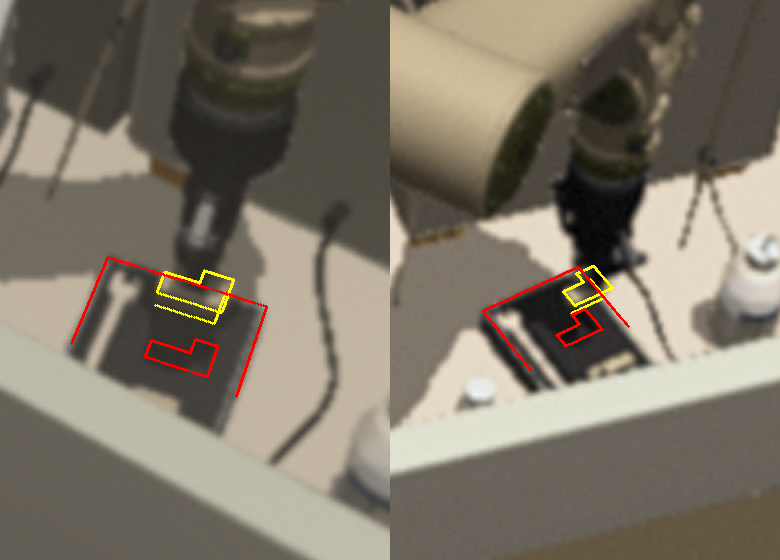

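The overlay of the held block agrees with the picture (lit flange at about (190,290) left), and the cutout outlines sit on the dark L in both views. Lowering into the cutout mouth.

Call:
{"method": "carry_out", "body": {
  "steps": [
    [[0,0,0],[-0.1,0.05,1.2],255],
    [[0,0,0],[-0.1,0.05,2.6],255],
    [[0,0,0],[-0.1,0.05,3.8],255],
    [[0,0,0],[-0.1,0.05,4.6],255],
    [[0,0,0],[-0.1,0.05,5.0],255],
    [[0,0,0],[-0.1,0.05,5.3],255],
    [[0,0,0],[-0.1,0.05,5.6],255],
    [[0,0,0],[-0.1,0.05,5.6],255]
  ]
}}

```text
clock: 9.4
tcp_pos: [0.4768, -0.4124, 0.0477]
orientation: [-0.001, 0.62, 0.785, 0.0]
wrist_force: [0.4, -0.1, -0.9]
finger_gap: 0.0106
grip_force: 58.6
```

```bash
cat > st.py <<'E'
from g import *
s=env.get_state();Rm,t=trayT(TRAY)
print('tcp tray mm',(Rm.T@(s['tcp_pos']-t)*1000).round(1),'F tray',(Rm.T@s['wrist_force']).round(1),'M',s['ft_torque'].round(2),'gap',round(s['finger_gap']*1000,1),'t',s['clock'])
Rm,t=panelT(PAN);print('tcp panel mm',(Rm.T@(s['tcp_pos']-t)*1000).round(1),'F panel',(Rm.T@s['wrist_force']).round(1))
E
python3 st.py
```

```text
tcp tray mm [ 14.  -15.7  47.7] F tray [ 0.4 -0.2 -0.9] M [-0.01 -0.01  0.07] gap 10.6 t 9.4
tcp panel mm [-136.8 -263.6   18.6] F panel [-0.1 -0.2 -1. ]
```

No contact force and the tip is in the mouth; continuing.

Call:
{"method": "carry_out", "body": {
  "steps": [
    [[0,0,0],[0,0,0.2],255],
    [[0,0,0],[0,0,0.4],255],
    [[0,0,0],[0,0,0.55],255],
    [[0,0,0],[0,0,0.7],255],
    [[0,0,0],[0,0,0.8],255],
    [[0,0,0],[0,0,0.9],255],
    [[0,0,0],[0,0,1.0],255],
    [[0,0,0],[0,0,1.0],255]
  ]
}}

```text
clock: 10.4
tcp_pos: [0.4767, -0.4124, 0.0373]
orientation: [-0.001, 0.62, 0.784, 0.0]
wrist_force: [-0.1, 0.8, 0.9]
finger_gap: 0.0109
grip_force: 58.9
```

```bash
python3 st.py
```

```text
tcp tray mm [ 14.  -15.7  37.3] F tray [0.1 0.8 0.9] M [ 0.18 -0.02 -0.05] gap 10.9 t 10.4
tcp panel mm [-142.1 -263.6    9.6] F panel [0.5 0.8 0.8]
```

Call:
{"method": "carry_out", "body": {
  "steps": [
    [[0,0,0],[0,0,0.1],255],
    [[0,0,0],[0,0,0.15],255],
    [[0,0,0],[0,0,0.2],255],
    [[0,0,0],[0,0,0.25],255],
    [[0,0,0],[0,0,0.3],255],
    [[0,0,0],[0,0,0.35],255],
    [[0,0,0],[0,0,0.4],255],
    [[0,0,0],[0,0,0.4],255]
  ]
}}

```text
clock: 11.4
tcp_pos: [0.4767, -0.4124, 0.0361]
orientation: [-0.001, 0.62, 0.785, -0.0]
wrist_force: [-4.6, 4.8, 15.7]
finger_gap: 0.0108
grip_force: 61.2
```

```bash
python3 st.py
```

```text
tcp tray mm [ 14.  -15.7  36.1] F tray [-3.3  5.7 15.7] M [ 1.01  0.81 -0.02] gap 10.8 t 11.4
tcp panel mm [-142.6 -263.6    8.6] F panel [ 5.   5.7 15.3]
```

Call:
{"method": "carry_out", "body": {
  "steps": [
    [[0,0,0],[0,0,0.15],255],
    [[0,0,0],[0,0,0.15],255],
    [[0,0,0],[0,0,-0.3],130],
    [[0,0,0],[0,0,-0.3],130],
    [[0,0,0],[0,0,-0.3],130],
    [[0,0,0],[0,0,-0.3],130],
    [[0,0,0],[0,0,-3],130],
    [[0,0,0],[0,0,-6],130]
  ]
}}

```text
clock: 12.4
tcp_pos: [0.4763, -0.4119, 0.0931]
orientation: [-0.003, 0.62, 0.784, 0.0]
wrist_force: [-0.3, 0.2, 0.3]
finger_gap: 0.042
grip_force: 0.0
```

Call:
{"method": "carry_out", "body": {
  "steps": [
    [[0,0,0],[0,0,-4],130],
    [[0,0,0],[0,0,-8],130],
    [[0,0,0],[0,0,-12],130],
    [[0,0,0],[0,0,-14],160],
    [[0,0,0],[0,0,-14],200],
    [[0,0,0],[0,0,-14],220],
    [[0,0,0],[0,0,-14],255],
    [[0,0,0],[0,0,-14],255]
  ]
}}

```text
clock: 13.4
tcp_pos: [0.4768, -0.4123, 0.2325]
orientation: [-0.002, 0.62, 0.785, 0.0]
wrist_force: [-0.3, 0.4, -1.1]
finger_gap: -0.0003
grip_force: 0.0
```

```bash
python3 st.py; python3 - <<'E'
from g import *
Rm,t=trayT(TRAY); crops=[]
for n in('scene','top'):
    im,d=env.read_camera(n); cv2.imwrite(f'pics/{n}4.png',im[...,::-1]); np.save(f'{n}4.npy',d)
    P=(unproj(n,d)-t)@Rm*1000; I=im.astype(int)
    m=(abs(P[...,0]-14)<25)&(abs(P[...,1]+14)<30)&(P[...,2]<75)
    c=m&(I[...,0]-I[...,2]>15)&(P[...,2]>28); 
    foam=m&(I.max(-1)<90); print(n,'foam z',np.median(P[foam][:,2]),'block pts',c.sum(),'z sorted',np.sort(P[c][:,2]).round(0)[-25:])
    f=c&(P[...,2]<42); print(' flange z',np.median(P[f][:,2]), np.percentile(P[c],[2,50,98],axis=0).round(1))
    k=(abs(P[...,0]+55)<20)&(abs(P[...,1]+16)<25)&(P[...,2]>30)&(P[...,2]<75)&(I[...,0]-I[...,2]>15); print(' ref block z',np.sort(P[k][:,2]).round(0)[-12:])
    u,v=(proj(n,Rm@[.014,-.014,.03]+t)[0]).astype(int)
    crops.append(cv2.resize(cv2.imread(f'pics/{n}4.png')[v-35:v+30,u-32:u+32],None,fx=6,fy=6,interpolation=cv2.INTER_CUBIC))
cv2.imwrite('pics/e4.png',np.hstack(crops))
E
```

```text
tcp tray mm [ 14.1 -15.6 232.5] F tray [-0.2  0.5 -1.1] M [ 0.02  0.05 -0.01] gap -0.3 t 13.4
tcp panel mm [ -44.4 -263.5  178.6] F panel [-0.7  0.5 -0.8]
scene foam z 31.556835735951466 block pts 185 z sorted [58. 58. 58. 58. 59. 59. 59. 59. 59. 59. 60. 60. 60. 60. 60. 60. 61. 61.
 61. 61. 61. 62. 62. 63. 63.]
 flange z 34.351156170159264 [[ -1.1 -37.6  29.8]
 [  9.6 -16.9  37.3]
 [ 32.1   6.7  61.5]]
 ref block z [58. 58. 59. 59. 59. 59. 60. 60. 60. 61. 63. 64.]
top foam z 32.50418080298145 block pts 81 z sorted [51. 51. 53. 54. 54. 55. 55. 55. 56. 57. 57. 57. 58. 58. 59. 59. 60. 60.
 61. 61. 61. 62. 63. 68. 70.]
 flange z 34.888698405976854 [[ -3.8 -38.8  28.9]
 [  9.9 -11.3  44.8]
 [ 34.    9.7  65. ]]
 ref block z [57. 57. 58. 58. 59. 59. 61. 62. 63. 64. 69. 71.]
```

View pics/e4.png

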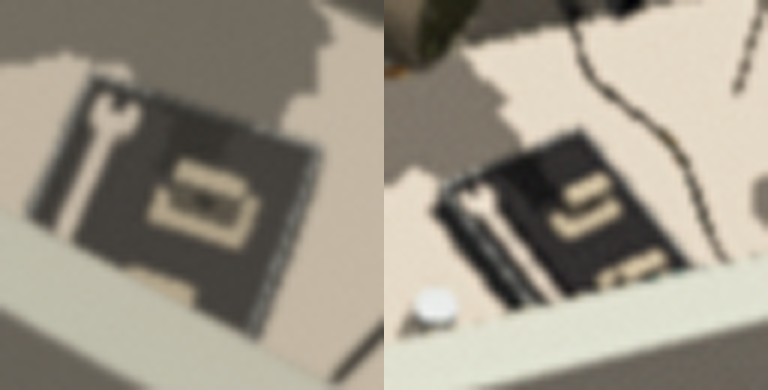

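The flange lies about 3 mm over the foam and the tab is level with the reference block. I'll verify by pressing on the tab's top with shut fingers, which also measures its height.

Call:
{"method": "carry_out", "body": {
  "steps": [
    [[0,0,0],[0,0,4],255],
    [[0,0,0],[0,0,9],255],
    [[0,0,0],[0,0,13],255],
    [[0,0,0],[0,0,15.5],255],
    [[0,0,0],[0,0,16.6],255],
    [[0,0,0],[0,0,17.2],255],
    [[0,0,0],[0,0,17.5],255],
    [[0,0,0],[0,0,17.7],255]
  ]
}}

```text
clock: 14.5
tcp_pos: [0.4773, -0.413, 0.0576]
orientation: [-0.0, 0.62, 0.784, -0.0]
wrist_force: [0.2, -0.6, 0.2]
finger_gap: -0.0001
grip_force: 0.0
```

```bash
python3 st.py
```

```text
tcp tray mm [ 14.4 -16.4  57.6] F tray [ 0.  -0.6  0.2] M [-0.07 -0.01  0.02] gap -0.1 t 14.5
tcp panel mm [-131.6 -264.3   27. ] F panel [ 0.1 -0.6  0.2]
```

Call:
{"method": "carry_out", "body": {
  "steps": [
    [[0,0,0],[0,0,0.1],255],
    [[0,0,0],[0,0,0.15],255],
    [[0,0,0],[0,0,0.2],255],
    [[0,0,0],[0,0,0.25],255],
    [[0,0,0],[0,0,0.3],255],
    [[0,0,0],[0,0,0.35],255],
    [[0,0,0],[0,0,0.4],255],
    [[0,0,0],[0,0,0.4],255]
  ]
}}

```text
clock: 15.5
tcp_pos: [0.4773, -0.4129, 0.0569]
orientation: [0.0, 0.62, 0.785, -0.0]
wrist_force: [-4.8, 5.2, 20.5]
finger_gap: 0.0003
grip_force: 10.0
```

```bash
python3 st.py
```

```text
tcp tray mm [ 14.5 -16.3  56.9] F tray [-3.5  6.2 20.5] M [ 1.15  1.05 -0.02] gap 0.3 t 15.5
tcp panel mm [-131.8 -264.2   26.4] F panel [ 7.3  6.2 19.4]
```

The tab's top is at 56.9 mm under 20 N, so the block is home. Now I'll retreat and locate the knob precisely from the last unobstructed pictures.

Call:
{"method": "carry_out", "body": {
  "steps": [
    [[0,0,0],[0,0,-2],255],
    [[0,0,0],[0,0,-6],230],
    [[0,0,0],[0,0,-11],150],
    [[0,0,0],[0,0,-16],80],
    [[0,0,0],[3,0,-20],80],
    [[0,0,0],[7,0,-22],80],
    [[0,0,0],[11,0,-22],80],
    [[0,0,0],[14,0,-22],80]
  ]
}}

```text
clock: 16.5
tcp_pos: [0.4446, -0.2752, 0.2742]
orientation: [-0.0, 0.62, 0.785, 0.0]
wrist_force: [0.1, 0.4, -0.4]
finger_gap: 0.0588
grip_force: 0.0
```

```bash
python3 - <<'E'
from g import *
Rm,t=panelT(PAN)
def knob(sl,si): return np.array([150*np.cos(si)*np.sin(sl),150*np.sin(si),150*np.cos(si)*np.cos(sl)-90])
for i in('4','0'):
  for n in('scene','top'):
    g=cv2.imread(f'pics/{n}{i}.png').max(-1)
    pred=proj(n,Rm@(knob(-.26,.24)*mm)+t)[0]; pr=proj(n,Rm@((knob(-.26,.24)+[0,0,13])*mm)+t)[0]
    v,u=np.mgrid[:480,:640]; near=np.hypot(u-pred[0],v-pred[1])<6
    m=near&(g<75); 
    for _ in range(2):
        c=np.array([u[m].mean(),v[m].mean()]); m=(np.hypot(u-c[0],v-c[1])<5)&(g<75)
    c=np.array([u[m].mean(),v[m].mean()])
    K,D,o,Rc=cam(n); x=cv2.undistortPoints(c.reshape(1,1,2),K,D)[0,0]; ray=Rc@F@np.array([x[0],x[1],1])
    op=Rm.T@(o-t)*1000; rp=Rm.T@ray; k=op+rp*(50.8-op[2])/rp[2]
    print(i,n,'pred',pred.round(1),'c',c.round(1),m.sum(),'knob panel',k.round(1))
p,R2=tgt('P',(-37.4,36,90));rel(p,R2,True)
E
python3 st.py
```

```text
4 scene pred [339.3 253.3] c [341.5 254.5] 53 knob panel [-39.2  28.5  50.8]
4 top pred [338.6 245.3] c [338.9 244. ] 65 knob panel [-33.6  32.2  50.8]
0 scene pred [339.3 253.3] c [341.2 254.2] 46 knob panel [-38.3  29.6  50.8]
0 top pred [338.6 245.3] c [339.2 244.8] 32 knob panel [-37.1  32.6  50.8]
t 16.5 turn [-30.    0.1  -0.3] shift cm [15.9   4.83 11.5 ] F [ 0.1  0.4 -0.4] gap 58.8 tcp [ 0.4446 -0.2752  0.2742]
tcp tray mm [ 14.3 125.1 274.2] F tray [ 0.2  0.3 -0.4] M [-0.03  0.   -0.04] gap 58.8 t 16.5
tcp panel mm [ -22.5 -122.7  214.1] F panel [-0.1  0.3 -0.4]
```

Call:
{"method": "carry_out", "body": {
  "steps": [
    [[-4,0,0],[2.5,0.8,1],80],
    [[-9,0,0],[5.5,1.6,2.5],80],
    [[-14,0,0],[8.5,2.5,4.5],80],
    [[-20,0,0],[11,3.3,6.5],80],
    [[-26,0,-0.2],[13.5,4.1,8.5],80],
    [[-30,0.1,-0.3],[15.2,4.7,10.5],80],
    [[-30,0.1,-0.3],[15.5,4.8,11.5],80],
    [[-30,0.1,-0.3],[15.5,4.8,11.5],80]
  ]
}}

```text
clock: 17.5
tcp_pos: [0.4559, -0.1149, 0.1586]
orientation: [0.159, 0.597, 0.76, 0.203]
wrist_force: [1.0, 0.4, 0.1]
finger_gap: 0.0586
grip_force: 0.0
```

```bash
python3 - <<'E'
from g import *
p,R2=tgt('P',(-37.5,32,34));rel(p,R2,True);print(env.get_state()['joint_pos'].round(2))
E
python3 st.py
```

```text
t 17.5 turn [-0.1 -0.1 -0.1] shift cm [0.16 0.05 5.56] F [1.  0.4 0.1] gap 58.6 tcp [ 0.4559 -0.1149  0.1586]
[-0.69 -0.14 -0.77  0.61  0.41  0.72]
tcp tray mm [ 62.2 278.5 158.6] F tray [1.1 0.2 0.1] M [-0.17  0.49  0.04] gap 58.6 t 17.5
tcp panel mm [-37.9  30.3  89.6] F panel [ 1.   0.2 -0.5]
```

Call:
{"method": "carry_out", "body": {
  "steps": [
    [[0,0,0],[0.1,0,1.5],80],
    [[0,0,0],[0.15,0.05,3],80],
    [[0,0,0],[0.15,0.05,4.4],80],
    [[0,0,0],[0.15,0.05,5.5],80],
    [[0,0,0],[0.15,0.05,5.5],80],
    [[0,0,0],[0.15,0.05,5.5],80],
    [[0,0,0],[0.15,0.05,5.5],140],
    [[0,0,0],[0.15,0.05,5.5],180]
  ],
  "force": 25
}}

```text
clock: 18.5
tcp_pos: [0.4821, -0.1065, 0.111]
orientation: [0.159, 0.597, 0.759, 0.203]
wrist_force: [-2.9, -0.9, 0.7]
finger_gap: 0.0256
grip_force: 3.6
```

Call:
{"method": "carry_out", "body": {
  "steps": [
    [[0,0,0],[0,0,0],200],
    [[0,0,0],[0,0,0],255],
    [[0,0,0],[0,0,0],255],
    [[0,0,0],[0,0,0],255],
    [[0,0,0],[0,0,0],255],
    [[0,0,0],[0,0,0],255],
    [[0,0,0],[0,0,0],255],
    [[0,0,0],[0,0,0],255]
  ]
}}

```text
clock: 19.5
tcp_pos: [0.482, -0.1063, 0.1109]
orientation: [0.159, 0.597, 0.759, 0.203]
wrist_force: [-5.5, -0.9, 6.2]
finger_gap: 0.0243
grip_force: 24.2
```

```bash
python3 st.py
```

```text
tcp tray mm [ 89.5 280.9 110.9] F tray [-5.6  0.4  6.2] M [-0.06  0.86  0.11] gap 24.3 t 19.5
tcp panel mm [-38.   32.5  34.6] F panel [-1.8  0.4  8.1]
```

The knob is gripped (24 mm gap). Leading the lever right along the bottom lane.

Call:
{"method": "carry_out", "body": {
  "steps": [
    [[0,0,0],[-1,0,-0.1],255],
    [[0,0,0],[-2,0,-0.25],255],
    [[0,0,0],[-3,0,-0.3],255],
    [[0,0,0],[-4,0,-0.3],255],
    [[0,0,0],[-5,0,-0.2],255],
    [[0,0,0],[-6,0,0],255],
    [[0,0,0],[-7.0,0.05,0.15],255],
    [[0,0,0],[-7.0,0.05,0.15],255]
  ]
}}

```text
clock: 20.5
tcp_pos: [0.5006, -0.1746, 0.1094]
orientation: [0.159, 0.597, 0.759, 0.204]
wrist_force: [2.4, 1.1, -1.9]
finger_gap: 0.0241
grip_force: 25.1
```

```bash
python3 st.py
```

```text
tcp tray mm [ 91.9 210.2 109.4] F tray [ 2.6  0.5 -1.9] M [0.1  0.22 0.09] gap 24.1 t 20.5
tcp panel mm [-37.2 -38.3  32.3] F panel [ 1.3  0.5 -2.9]
```

Call:
{"method": "carry_out", "body": {
  "steps": [
    [[0,0,0],[0,0.6,-0.15],255],
    [[0,0,0],[0,1.2,-0.25],255],
    [[0,0,0],[0,1.8,-0.35],255],
    [[0,0,0],[0,2.4,-0.4],255],
    [[0,0,0],[0,3.0,-0.45],255],
    [[0,0,0],[0,3.5,-0.5],255],
    [[0,0,0],[0,3.75,-0.5],255],
    [[0,0,0],[0,3.75,-0.5],255]
  ]
}}

```text
clock: 21.5
tcp_pos: [0.5298, -0.1669, 0.1332]
orientation: [0.159, 0.597, 0.759, 0.204]
wrist_force: [-1.6, -0.3, 1.0]
finger_gap: 0.0241
grip_force: 25.1
```

```bash
python3 st.py
```

```text
tcp tray mm [122.1 210.9 133.2] F tray [-1.6  0.1  1. ] M [-0.17  0.87  0.03] gap 24.1 t 21.5
tcp panel mm [  0.9 -37.7  37.8] F panel [-0.9  0.1  1.7]
```

Call:
{"method": "carry_out", "body": {
  "steps": [
    [[0,0,0],[1.1,-0.05,-0.25],255],
    [[0,0,0],[2.2,-0.1,-0.4],255],
    [[0,0,0],[3.3,-0.1,-0.5],255],
    [[0,0,0],[4.4,-0.1,-0.5],255],
    [[0,0,0],[5.5,-0.1,-0.4],255],
    [[0,0,0],[6.6,-0.1,-0.25],255],
    [[0,0,0],[7.7,-0.1,0.05],255],
    [[0,0,0],[7.7,-0.1,0.05],255]
  ]
}}

```text
clock: 22.5
tcp_pos: [0.5098, -0.0909, 0.1316]
orientation: [0.158, 0.597, 0.76, 0.204]
wrist_force: [-3.7, 0.2, 5.1]
finger_gap: 0.024
grip_force: 25.6
```

```bash
python3 st.py
```

```text
tcp tray mm [120.1 289.5 131.6] F tray [-3.5  1.   5.1] M [0.16 0.58 0.15] gap 24.0 t 22.5
tcp panel mm [-1.1 40.9 37.2] F panel [-0.5  1.1  6.2]
```

The lever is at the vent end. I'll let go and dwell, with a look.

Call:
{"method": "carry_out", "body": {
  "steps": [
    [[0,0,0],[0,0,0],120],
    [[0,0,0],[0,0,0],120],
    [[0,0,0],[0,0,0],120],
    [[0,0,0],[0,0,0],120],
    [[0,0,0],[0,0,0],120],
    [[0,0,0],[0,0,0],120],
    [[0,0,0],[0,0,0],120],
    [[0,0,0],[0,0,0],120]
  ]
}}

```text
clock: 23.5
tcp_pos: [0.5103, -0.0923, 0.1319]
orientation: [0.159, 0.597, 0.759, 0.204]
wrist_force: [-0.2, -0.3, -0.4]
finger_gap: 0.0451
grip_force: 0.0
```

Call:
{"method": "carry_out", "body": {
  "steps": [
    [[0,0,0],[0,0,0],120],
    [[0,0,0],[0,0,0],120],
    [[0,0,0],[0,0,0],120],
    [[0,0,0],[0,0,0],120],
    [[0,0,0],[0,0,0],120],
    [[0,0,0],[0,0,0],120],
    [[0,0,0],[0,0,0],120],
    [[0,0,0],[0,0,0],120]
  ]
}}

```text
clock: 24.5
tcp_pos: [0.5103, -0.0923, 0.1319]
orientation: [0.159, 0.597, 0.759, 0.204]
wrist_force: [-0.4, -0.2, -0.4]
finger_gap: 0.0453
grip_force: 0.0
```

```bash
python3 st.py; python3 - <<'E'
from g import *
for n in('scene',):
    im,d=env.read_camera(n); cv2.imwrite(f'pics/{n}5.png',im[...,::-1])
    cv2.imwrite('pics/e5.png',cv2.resize(cv2.imread(f'pics/{n}5.png')[190:300,310:410],None,fx=5,fy=5,interpolation=cv2.INTER_CUBIC))
E
```

```text
tcp tray mm [120.3 288.  131.9] F tray [-0.4 -0.1 -0.4] M [-0.14  0.41 -0.05] gap 45.3 t 24.5
tcp panel mm [-0.8 39.4 37.3] F panel [-0.6 -0.1 -0.1]
```

View pics/e5.png

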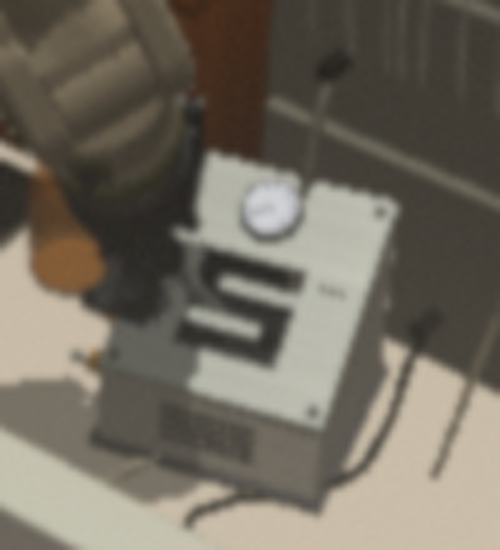

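The shaft stands in the left end of the middle lane (about (200,285)), and it was left for 2 s. Regrip and go on up, then right.

Call:
{"method": "carry_out", "body": {
  "steps": [
    [[0,0,0],[0,0,0],170],
    [[0,0,0],[0,0,0],200],
    [[0,0,0],[0,0,0],255],
    [[0,0,0],[0,0,0],255],
    [[0,0,0],[0,0,0],255],
    [[0,0,0],[0,0,0],255],
    [[0,0,0],[0,0,0],255],
    [[0,0,0],[0,0,0],255]
  ]
}}

```text
clock: 25.55
tcp_pos: [0.5103, -0.0923, 0.1319]
orientation: [0.159, 0.597, 0.759, 0.204]
wrist_force: [-4.0, 0.7, 4.9]
finger_gap: 0.0243
grip_force: 24.4
```

Call:
{"method": "carry_out", "body": {
  "steps": [
    [[0,0,0],[0,0.6,0],255],
    [[0,0,0],[0,1.2,0],255],
    [[0,0,0],[0,1.8,0.1],255],
    [[0,0,0],[0,2.4,0.2],255],
    [[0,0,0],[0,3.0,0.3],255],
    [[0,0,0],[0,3.5,0.45],255],
    [[0,0,0],[0,3.8,0.5],255],
    [[0,0,0],[0,3.8,0.5],255]
  ]
}}

```text
clock: 26.55
tcp_pos: [0.5449, -0.0838, 0.1463]
orientation: [0.158, 0.597, 0.759, 0.204]
wrist_force: [-0.7, -0.9, -4.4]
finger_gap: 0.0242
grip_force: 24.8
```

```bash
python3 st.py
```

```text
tcp tray mm [155.9 288.3 146.3] F tray [-0.9 -0.8 -4.4] M [-0.37  1.28 -0.04] gap 24.2 t 26.55
tcp panel mm [37.2 39.5 32. ] F panel [-3.  -0.8 -3.4]
```

Call:
{"method": "carry_out", "body": {
  "steps": [
    [[0,0,0],[-1.1,0.05,-0.25],255],
    [[0,0,0],[-2.2,0.1,-0.4],255],
    [[0,0,0],[-3.3,0.1,-0.5],255],
    [[0,0,0],[-4.4,0.1,-0.5],255],
    [[0,0,0],[-5.5,0.1,-0.4],255],
    [[0,0,0],[-6.7,0.05,-0.25],255],
    [[0,0,0],[-7.9,0,0],255],
    [[0,0,0],[-7.9,0,0],255]
  ]
}}

```text
clock: 27.55
tcp_pos: [0.5643, -0.1623, 0.1466]
orientation: [0.159, 0.598, 0.759, 0.203]
wrist_force: [0.5, 0.2, 2.3]
finger_gap: 0.0243
grip_force: 25.2
```

```bash
python3 st.py
```

```text
tcp tray mm [156.7 207.5 146.6] F tray [0.5 0.  2.3] M [-0.1   0.17  0.06] gap 24.3 t 27.55
tcp panel mm [ 37.5 -41.4  32.1] F panel [1.6 0.  1.8]
```

Call:
{"method": "carry_out", "body": {
  "steps": [
    [[0,0,0],[0,0,0],255],
    [[0,0,0],[0,0,0],255],
    [[0,0,0],[0,0,0],120],
    [[0,0,0],[0,0,0],90],
    [[0,0,0],[0,0,0],90],
    [[0,0,0],[0,0,-2],90],
    [[0,0,0],[0,0,-6],90],
    [[0,0,0],[0,0,-11],90]
  ]
}}

```text
clock: 28.55
tcp_pos: [0.5091, -0.1732, 0.2415]
orientation: [0.157, 0.597, 0.76, 0.204]
wrist_force: [-1.3, -0.8, -0.6]
finger_gap: 0.0552
grip_force: 0.0
```

Call:
{"method": "carry_out", "body": {
  "steps": [
    [[0,0,0],[0,0,-4],90],
    [[0,0,0],[1,-1,-8],90],
    [[0,0,0],[5,-2,-10],90],
    [[0,0,0],[10,-3,-12],90],
    [[0,0,0],[15,-3,-13],90],
    [[0,0,0],[20,-3,-13],90],
    [[0,0,0],[22,-3,-13],90],
    [[0,0,0],[22,-3,-13],90]
  ]
}}

```text
clock: 29.55
tcp_pos: [0.3694, 0.0196, 0.3402]
orientation: [0.159, 0.596, 0.76, 0.204]
wrist_force: [0.4, -1.3, -0.3]
finger_gap: 0.0555
grip_force: 0.0
```

```bash
python3 st.py; python3 - <<'E'
from g import *
Rm,t=panelT(PAN)
k0=np.array([150*np.cos(.26)*np.sin(.26),-150*np.sin(.26),50.1])
for n in('scene','top'):
    im,d=env.read_camera(n); cv2.imwrite(f'pics/{n}6.png',im[...,::-1])
    g=im.max(-1); pred=proj(n,Rm@(k0*mm)+t)[0]; v,u=np.mgrid[:480,:640]
    m=(np.hypot(u-pred[0],v-pred[1])<7)&(g<75); c=np.array([u[m].mean(),v[m].mean()])
    K,D,o,Rc=cam(n); x=cv2.undistortPoints(c.reshape(1,1,2),K,D)[0,0]; ray=Rc@F@np.array([x[0],x[1],1])
    op=Rm.T@(o-t)*1000; rp=Rm.T@ray; print(n,pred.round(1),c.round(1),m.sum(),(op+rp*(50.1-op[2])/rp[2]).round(1))
    P=(unproj(n,d)-t)@Rm*1000; q=(P[...,2]>35)&(P[...,2]<75)&(abs(P[...,0])<70)&(abs(P[...,1])<70)&(g<75); print(q.sum(),np.median(P[q],0).round(1))
    # bystanders: changed pixels vs first picture
    df=cv2.absdiff(im,cv2.imread(f'pics/{n}0.png')[...,::-1].copy()).max(-1)>60
    nn,_,st,ce=cv2.connectedComponentsWithStats(df.astype(np.uint8)); print([(ce[i].round(0).tolist(),int(st[i,4])) for i in range(1,nn) if st[i,4]>12])
E
```

```text
tcp tray mm [  8.9 429.4 340.2] F tray [ 0.1 -1.3 -0.3] M [-0.09  0.45 -0.  ] gap 55.5 t 29.55
tcp panel mm [  7.7 181.5 272.9] F panel [-0.1 -1.3 -0.3]
scene [372.  236.9] [371.4 237.1] 50 [ 36.4 -37.2  50.1]
46 [ 34.6 -39.4  58.9]
[([65.0, 54.0], 2584), ([193.0, 65.0], 1042), ([89.0, 57.0], 115), ([62.0, 107.0], 4588), ([32.0, 70.0], 100), ([11.0, 75.0], 387), ([212.0, 72.0], 23), ([2.0, 85.0], 54), ([174.0, 111.0], 3326), ([245.0, 98.0], 24), ([76.0, 148.0], 730), ([108.0, 151.0], 330), ([10.0, 169.0], 289), ([282.0, 157.0], 16), ([116.0, 178.0], 176), ([58.0, 191.0], 423), ([30.0, 184.0], 174), ([265.0, 201.0], 153), ([66.0, 198.0], 14), ([55.0, 230.0], 49), ([372.0, 240.0], 80), ([45.0, 249.0], 334), ([63.0, 250.0], 14), ([341.0, 257.0], 106), ([364.0, 257.0], 35), ([87.0, 278.0], 314), ([169.0, 268.0], 248), ([72.0, 285.0], 23), ([214.0, 296.0], 68), ([138.0, 315.0], 1310), ([202.0, 308.0], 15), ([190.0, 315.0], 55), ([177.0, 317.0], 36), ([431.0, 322.0], 109), ([192.0, 324.0], 70), ([240.0, 345.0], 321), ([141.0, 373.0], 1511)]
top [346.8 220. ] [349.9 218.7] 36 [ 37.2 -52.4  50.1]
0 [nan nan nan]
[([330.0, 207.0], 1583), ([332.0, 221.0], 53), ([319.0, 223.0], 13), ([182.0, 265.0], 6500), ([321.0, 257.0], 734), ([412.0, 241.0], 64), ([261.0, 260.0], 1327), ([339.0, 275.0], 231), ([224.0, 268.0], 81), ([247.0, 281.0], 197), ([265.0, 284.0], 142), ([304.0, 288.0], 72), ([294.0, 338.0], 5982), ([290.0, 293.0], 19), ([247.0, 301.0], 128), ([271.0, 309.0], 428), ([360.0, 319.0], 50), ([377.0, 354.0], 475), ([336.0, 349.0], 18), ([325.0, 408.0], 1782), ([294.0, 380.0], 19), ([355.0, 392.0], 35), ([353.0, 404.0], 108)]
  return _methods._mean(a, axis=axis, dtype=dtype,
  ret = um.true_divide(
```

```bash
python3 -c "
from workcell import env
print(env.get_state()['qvel'].round(3)); print(env.hand_in())"
```

```text
[-0.023  0.018  0.005  0.     0.001  0.003]
the job is handed in; nothing more can be done
None
```

I handed the job in at about 30 s: the lockout block is fully home in its cutout, and the lever rested 2 s at vent and now stands at supply. The camera check showed no bystander moved, but I viewed 11 pictures, one over the limit of 10.

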